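# Clamp the sample bottle on the shaker

## Task

The sample bottle lies ready in the shaker, but its clamp stands open. With the back of a finger, swing the clamp strap over until it lies on the bottle, then push the cam lever fully down over the strap so that the bottle is held tight. Nothing needs gripping: leave the sample bottle lying in its saddles, and do not lift, shove or knock over the vessels standing around the shaker.

Things in the scene. Friction and masses are not known exactly. Their poses are not given: they have to be found in the camera images.
- shaker: fixed bench shaker, white housing 250 x 250 x 68 mm, aluminium carriage (top 90 mm up) with bottle saddles and clamp. Origin: centre of its underside, on the bench. x along the lying bottle (control panel, bottle cap at -x), y from the lever side to the strap's hinge side, z up. Strap and lever hinge about x and move in its plane x = 0. Lever fork: 38 mm wide, to z = 180; hinge bracket: to 160 mm
- strap (a joint): clamp strap angle (rad): 0 clamped, 0.05 lying loosely on the bottle, 1.57 upright, more = leaning away from the bottle (to +y of the shaker); starts at 1.75 to 2.1. Friction holds it where it is left: 1 to 2 N at 70 mm from the hinge moves it; the last 0.05 rad, against its pad's spring, takes up to 8 N there
- strap_hinge (a point): centre of the strap's hinge pin, at (0, 46, 152) mm in the shaker's frame. The strap is a bent steel bar, 30 mm wide, 4 mm thick, reaching 112 mm from here (to -y of the shaker when closed); closed, its flat middle, 14 to 76 mm from the hinge, has its top 16 mm above the pin
- strap_end (a point): free end of the strap: a flat tongue 22 mm wide, 84 to 112 mm from the hinge; the point is on its end, on the outer face (the top when closed, then 6 mm above the pin)
- lever (a joint): cam lever angle (rad): 0 fully down (end stop), lying over the strap, pointing to +y of the shaker and rising 0.17 rad; 1.4 straight up; starts at 1.65 to 1.95, leaning out to -y. Friction holds it where left: 2 to 3 N at 55 mm moves it, the last part takes up to 5 N. Leave it open (above 1.6) until the strap lies on the bottle, or its cam nose blocks the strap; then it catches the strap's tongue
- lever_pivot (a point): centre of the lever's pivot pin, at (0, -77, 171) mm in the shaker's frame. The handle runs straight out from here: 72 mm long, 20 mm wide, 6 mm thick, its last 32 mm a black grip 24 mm wide, 10 mm thick
- lever_tip (a point): end of the lever's grip, in the middle of its thickness, 72 mm from the pivot
- pad: black rubber pressure pad, 28 x 22 x 6 mm, sprung, under the middle of the strap (46 mm from the hinge); origin at the centre of its face that meets the bottle. Its spring presses the bottle with about 8 N when the clamp is locked
- sample: the sample bottle: closed, white plastic, 50 mm in diameter and 110 mm long with its cap, 0.08 to 0.17 kg, lying loose in two V saddles. Origin on its axis, 126 mm above the bench; its x axis is the bottle's axis, base at +43 mm, cap end at -67 mm. Its top is at 151 mm
- small_bottle: bystander: small white capped sample bottle, 38 mm in diameter and 85 mm high, standing on the bench on the lever side of the shaker; origin at the centre of its underside
- jar: bystander: white capped jar, 64 mm in diameter and 95 mm high, standing on the bench on the hinge side of the shaker; origin at the centre of its underside
- jug: bystander: open pale measuring jug with a handle, 86 mm in diameter and 105 mm high, standing on the bench on the lever side, farther off; origin at the centre of its underside
Things that resemble listed ones, but are neither listed nor needed, are in the scene too. What is shaped like the sample but orange is not meant.

How it is judged:
On the way, in this order (a step that is already met when the one before it is completed fails the run):
1. the strap has been swung over and lies on the bottle, with the lever still up (value of joint strap below 0.11 rad and value of joint lever above 1 rad), for 0.1 s.
2. the cam lever is pushed down over the strap (value of joint lever below 0.2 rad and value of joint strap below 0.045 rad), for 0.2 s.
At the end, for the whole second after the job is handed in: Lever within 0.2 rad of fully down, strap within 0.045 rad of clamped, its pad pressing the sample bottle with over 2 N; the sample bottle still in its saddles (height within 5 mm, within 12 mm of where it lay); small bottle, jar and jug within 30 mm of where they stood (all of step 2 and contact force between pad and sample above 2 N and z of sample in the frame of shaker between 0.121 and 0.131 m and distance of sample from where it was at the start of the episode below 0.012 m and linear speed of sample below 0.02 m/s and distance of each of small_bottle, jar, jug from where it was at the start of the episode below 0.03 m); the robot touches nothing.
It fails at once if the cam lever is pushed down before the strap is over the bottle (value of joint lever below 0.8 rad and value of joint strap above 0.2 rad).
It fails at once if the sample bottle is lifted or pushed out of its saddles (distance of sample from where it was at the start of the episode above 0.02 m).
It fails at once if a vessel beside the shaker is lifted, carried, shoved or knocked over (distance of any of small_bottle, jar, jug from where it was at the start of the episode above 0.03 m or angle between any of small_bottle, jar, jug's own z axis and vertical above 0.35 rad).
It also fails if it takes over 45 s, if anything falls off the work surface, if the arm or the gripper's body presses on something with over 40 N, if the wrist force passes 120 N, or if a joint passes its speed limit or range.

## Robot

A 7-joint arm with a two-finger parallel gripper is mounted at the origin on the work surface. World frame = base frame: x ahead of the robot, y to its left, z up, the work surface at z = 0. Lengths are in m, angles in rad, forces in N, time in s.
With the tool pointing down it reaches from about 0.425 to 0.95 m from the base axis. Payload 16.7 kg.
Tool frame: the origin (TCP) lies midway between the tips of the shut fingers; the grasp point (between the pads) lies 19 mm behind it; z points along the fingers, y is the direction in which the jaws open and shut (so a half turn about z gives the same grasp; the last joint's range is limited). The gripper opens to 94 mm and grips with 3 to 60 N. Pads are 16 mm wide; open, the fingers measure 119 mm over their backs; the gripper's body (75 mm by 177 mm) begins 78 mm behind the grasp point.
Start: joints at [-1.401, 0.426, 0.074, 1.606, -0.034, 1.111, -0.067], TCP at [0.212, 0.641, 0.205] pointing down, gripper open.
Joint ranges: [-2.85, 2.85], [-0.5, 2.14], [-1.23, 1.37], [0.21, 2.46], [-1.02, 4.16], [0.16, 2.05], [-2.73, 2.73]. Speed limits (rad/s): [1.89, 1.89, 2.39, 2.39, 3.01, 3.01, 3.01].

## Interface

Orientations are given as [roll, pitch, yaw] about the fixed x, y, z axes, in that order (R = Rz(yaw) Ry(pitch) Rx(roll)).
In Python, from rig import env gives the robot as it stands. The module is installed in compiled form; this text tells all that it offers.
- The arm moves only by the shell command python3 -m handwheel 'ROWS' [FORCE]. ROWS is JSON, a list of rows, each a list of 3 entries, a list of its own where there are three numbers: the turn, a rotation vector about the tool's x, y, z in rad, then the shift along the tool's x, y, z in mm, then the finger opening in mm, from 0 to 94. In form: [[[wx, wy, wz], [tx, ty, tz], gripper], ...]. A call has 1 to 12 rows; each row is the pose to reach, as a shift and turn from the pose measured when the call began, along the tool's axes at that moment; what a row does not reach only later rows make up. A row lasts 1/12 s, in which the tool goes at most 41.7 mm and 7.16 degrees, less where a joint would pass 70% of its speed; a pose out of reach is approached as far as the arm can. A call with a gripper value outside its range is refused whole. The fingers move at their own pace and stop on an object; FORCE is the grip in N (left out, the last holds). Time passes only in rows, so rows that repeat a pose let the fingers close. It gives the time, the measured TCP pose, the force and the opening at its end, in the units of the state.
- env.observe(): the state, without advancing time (a new reading comes with each control period).
- env.get_image(name): name is "scene" or "side" or "wrist"; returns the picture (420x560x3 uint8, blue, green, red); there is no depth.
- env.camera_info(name): a dict with "fovy" (degrees; the focal length in pixels is half the picture's height over the tangent of half this angle, whatever the lens; pixels are square), "cx", "cy" (the principal point, pixels), "k1" (the pictures are not rectified: a ray, as slopes to the right and down, at radius r is drawn at 1 + k1 r^2 times it, then the intrinsics apply), "rvec" (rotation vector, rad) and "tvec" (3), from world to camera coordinates, as OpenCV has them; the wrist camera has in their place "T_tool_cam" (4x4, takes a point from camera to tool coordinates, whose origin is the TCP and whose axes are the flange's). Camera axes: x right, y down, z forward; pixel columns grow to the right and rows downward; lengths in m; the calibration is good to about 2 mm. A picture is of the moment at which its call begins: read the wrist's pose just before it. camera_info takes no time and is no camera call.
- env.close_job(): hands the job in, once; it reports no verdict.
Trained networks look in the newest picture that a camera, given by its name, has taken for a name from the list of things; names that differ only in an ending like _2 or _b are one class to them, and where a whole thing is asked for, a point or a joint stands for the part that bears it (a point fixed in the world has none). Each returns a list of dicts, best first, with "confidence" (0 to 1); they miss things now and then, are a little off and sometimes report something else, mostly with a low value. They report only what shows in the picture. A call takes as long as a camera call. They do not tell look-alikes from the thing itself.
- env.boxes_of(camera, name): "location" ([x, y, z] in m, in world coordinates, good to about 4 mm: the middle of the surface that is visible of it).
- env.place_of(camera, name): "location" ([x, y, z] in m, in world coordinates, good to about 4 mm: a listed point, or the origin of a listed thing).
The state is a dict: "time": time; "q": joint angles; "qvel": joint speeds; "tau": joint torques, N m; "tcp_pos": TCP position; "tool_rot": TCP orientation; "contact_force": force on the tool from outside, world axes, zero at the start; "ft_torque": the same for the moment, N m; "gripper_width": finger opening in m.
Only numpy, scipy, OpenCV 4.12 (cv2) and the standard library are available. Lean on these libraries where they do the work, as an engineer would, in place of code of your own. Each camera call takes 0.05 s, during which the arm holds its last target.

## Working session

There is one attempt and no reset: what is moved stays moved. The work goes in short steps, Python scripts to look and compute and a shell command to move; the robot and the scene stay as the last step left them, time stands still between calls to the robot, and variables do not carry over. Pictures are saved under pics/ and viewed, and the job is handed in when it is done.

```bash
mkdir -p pics; ls; python3 - <<'E'
from rig import env
import cv2
s=env.observe(); print(s['time'],s['tcp_pos'],s['tool_rot'],s['contact_force'],s['gripper_width'])
for c in ['scene','side','wrist']:
    cv2.imwrite(f'pics/{c}0.png',env.get_image(c))
for c in ['scene','side']:
  for n in ['shaker','strap_hinge','strap_end','lever_pivot','lever_tip','sample','small_bottle','jar','jug']:
    print(c,n,[(round(d['confidence'],2),[round(float(x),3) for x in d['location']]) for d in env.place_of(c,n)][:3])
print(env.observe()['time'])
E
```

```text
pics
0.0 [0.21145173 0.64056781 0.20476595] [-3.14031329e+00  1.16905128e-04  2.82275945e+00] [-0.42748798 -0.80406404  0.316046  ] 0.09391066290275349
scene shaker [(0.9, [0.566, -0.062, 0.005])]
scene strap_hinge [(0.89, [0.575, -0.016, 0.153]), (0.63, [0.532, -0.17, 0.231])]
scene strap_end [(0.57, [0.596, 0.025, 0.254])]
scene lever_pivot [(0.8, [0.543, -0.135, 0.166])]
scene lever_tip [(0.47, [0.535, -0.171, 0.231])]
scene sample [(0.95, [0.3, -0.21, 0.023]), (0.91, [0.816, -0.116, 0.023]), (0.58, [0.567, -0.058, 0.125])]
scene small_bottle [(0.91, [0.496, -0.241, 0.002])]
scene jar [(0.62, [0.628, 0.146, 0.002])]
scene jug [(0.76, [0.58, -0.328, 0.001]), (0.15, [0.562, -0.063, 0.002])]
side shaker [(0.71, [0.564, -0.062, -0.003])]
side strap_hinge [(0.7, [0.578, -0.017, 0.152])]
side strap_end [(0.57, [0.594, 0.028, 0.249])]
side lever_pivot [(0.78, [0.543, -0.144, 0.173]), (0.55, [0.493, -0.238, -0.004])]
side lever_tip [(0.84, [0.531, -0.17, 0.236]), (0.26, [0.625, 0.143, -0.002])]
side sample [(0.83, [0.816, -0.115, 0.026]), (0.8, [0.295, -0.212, 0.022]), (0.6, [0.57, -0.065, 0.127])]
side small_bottle [(0.83, [0.495, -0.239, 0.0])]
side jar [(0.61, [0.624, 0.145, -0.001])]
side jug [(0.9, [0.582, -0.33, 0.001]), (0.45, [0.493, -0.239, -0.003])]
1.05
```

View pics/scene0.png

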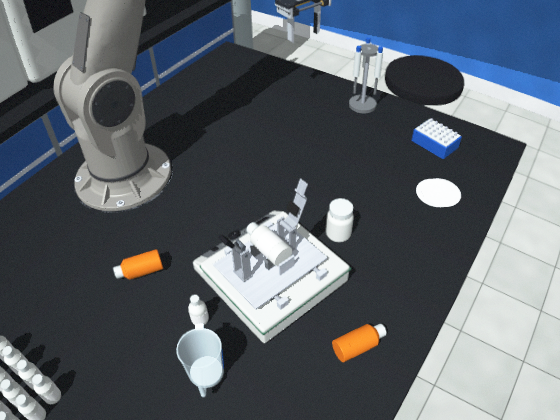

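View pics/side0.png

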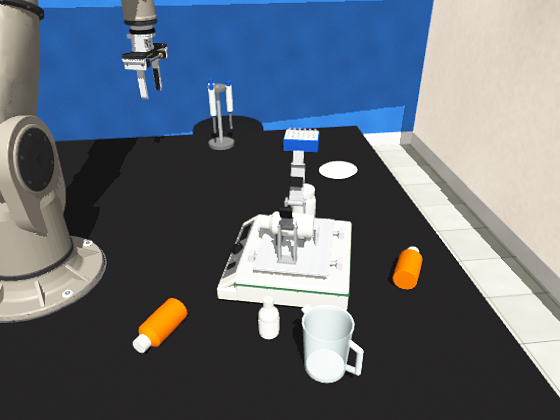

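```bash
cat > h.py <<'E'
import numpy as np, cv2
from rig import env
from scipy.spatial.transform import Rotation as R
def proj(c,P):
    i=env.camera_info(c); P=np.atleast_2d(P)
    X=R.from_rotvec(i['rvec']).apply(P)+np.array(i['tvec'])
    f=210/np.tan(np.radians(i['fovy'])/2)
    s=X[:,:2]/X[:,2:]; r2=(s**2).sum(1,keepdims=True); s=s*(1+i['k1']*r2)
    return s*f+np.array([i['cx'],i['cy']])
E
python3 - <<'E'
from h import *
# shaker: fit yaw from points
o=np.array([.5665,-.062]);
h=np.array([.5765,-.0165]);p=np.array([.543,-.1395])
d=h-p; print(np.degrees(np.arctan2(-d[0],d[1])),np.linalg.norm(d))
E
```

```text
-15.235409113359426 0.12748039064891512
```

In the scene picture the sample is the white bottle lying in the shaker at (268,243). The orange ones at (140,265) and (358,343) are not meant, and neither are the vials at the lower left. The strap stands up at (300,200) and the lever is at (238,240). The jar is at (340,220), the small bottle at (198,310) and the jug at (200,358). Next I'll fit the shaker pose and check it in a crop.

```bash
cat >> h.py <<'E'
def Tsh(P,o,yaw):
    P=np.atleast_2d(P); return R.from_euler('z',yaw).apply(P)+np.array([o[0],o[1],0])
def strap(a,r,up): # local y,z with radial r, outer-normal up
    # closed: radial = -y, outer=+z ; opening rotates toward +z then +y
    return np.array([0,46e-3,152e-3])+np.array([0,-r*np.cos(a)+up*np.sin(a),r*np.sin(a)+up*np.cos(a)])
def lever(a,r):
    b=a+0.17; return np.array([0,-77e-3,171e-3])+r*np.array([0,np.cos(b),np.sin(b)])
E
python3 - <<'E'
from h import *
from scipy.optimize import least_squares
obs=[]
for src in [0]:
  obs=[([0,0,0],[.566,-.062,.005]),([0,0,0],[.564,-.062,-.003]),([0,.046,.152],[.575,-.016,.153]),([0,.046,.152],[.578,-.017,.152]),
  ([0,-.077,.171],[.543,-.135,.166]),([0,-.077,.171],[.543,-.144,.173]),([0,0,.126],[.567,-.058,.125]),([0,0,.126],[.57,-.065,.127])]
se=[[.596,.025,.254],[.594,.028,.249]]; lt=[[.535,-.171,.231],[.531,-.17,.236]]
def f(v):
  r=[Tsh(a,v[:2],v[2])[0]-b for a,b in obs]
  r+=[Tsh(strap(v[3],.112,.006),v[:2],v[2])[0]-b for b in se]
  r+=[Tsh(lever(v[4],.072),v[:2],v[2])[0]-b for b in lt]
  return np.ravel(r)
s=least_squares(f,[.566,-.062,-.26,1.9,1.8],loss='soft_l1',f_scale=.004); v=s.x
print(v, np.degrees(v[2])); print(np.round(s.fun.reshape(-1,3)*1000,1))
for c in ['scene','side']:
  im=cv2.imread(f'pics/{c}0.png')
  pts=[[sx*.125,sy*.125,.068] for sx in(-1,1) for sy in (-1,1)]+[[0,.046,.152],[0,-.077,.171],strap(v[3],.112,.006),lever(v[4],.072)]
  px=proj(c,np.vstack([Tsh(p,v[:2],v[2]) for p in pts])); print(c,px.round(0).tolist())
  k=4; c0=proj(c,Tsh([0,0,.13],v[:2],v[2]))[0]; x0=int(c0[0]-95);y0=int(c0[1]-75)
  cr=cv2.resize(im[y0:y0+150,x0:x0+190],None,fx=k,fy=k,interpolation=cv2.INTER_CUBIC)
  for p in px: cv2.circle(cr,tuple(int(t) for t in (p-[x0,y0]+.5)*k),3,(0,0,255),1)
  cv2.imwrite(f'pics/{c}_crop.png',cr)
E
```

```text
[ 0.56593827 -0.06234415 -0.29763223  1.96101666  1.92470527] -17.053070375839077
[[-0.1 -0.3 -5. ]
 [ 1.9 -0.3  3. ]
 [ 4.4 -2.4 -1. ]
 [ 1.4 -1.4  0. ]
 [ 0.4 -1.   5. ]
 [ 0.4  8.  -2. ]
 [-1.1 -4.3  1. ]
 [-4.1  2.7 -1. ]
 [-2.5  2.7 -0.7]
 [-0.5 -0.3  4.3]
 [-2.2  0.6  2.3]
 [ 1.8 -0.4 -2.7]]
scene [[193.0, 255.0], [279.0, 204.0], [261.0, 331.0], [351.0, 266.0], [287.0, 226.0], [239.0, 249.0], [305.0, 181.0], [221.0, 237.0]]
side [[220.0, 278.0], [249.0, 213.0], [347.0, 292.0], [352.0, 221.0], [295.0, 203.0], [286.0, 227.0], [299.0, 151.0], [283.0, 208.0]]
```

View pics/scene_crop.png

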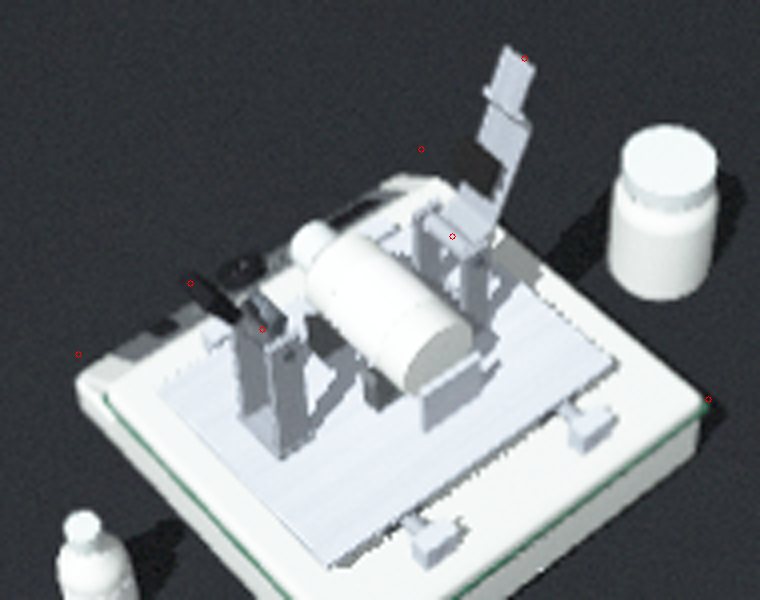

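View pics/side_crop.png

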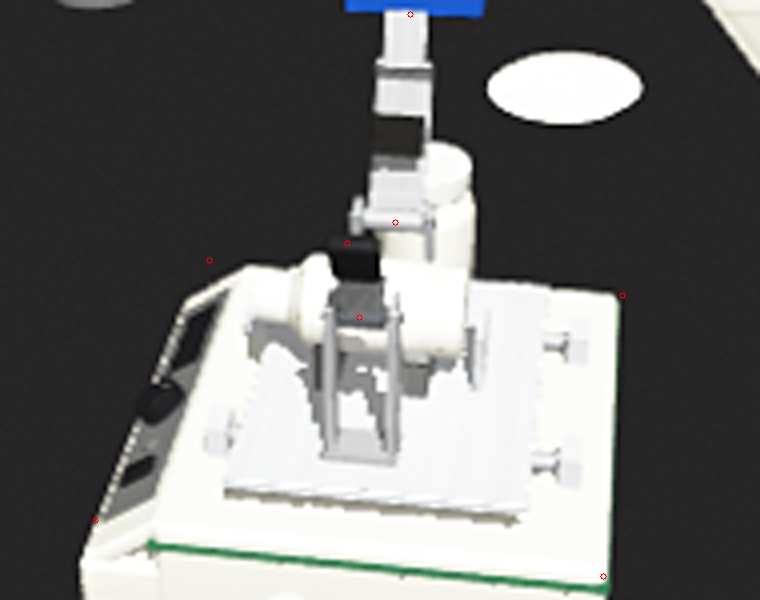

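The crops confirm the white bottle at (268,243) with the open clamp around it, and the fitted points lie within about 2 px. Next I'll work out the tool-frame shifts and check the obstacle on the travel path.

```bash
cat >> h.py <<'E'
O=np.array([.566,-.0623]);YAW=-.2976
def loc():
    s=env.observe(); p=np.array(s['tcp_pos'])
    l=R.from_euler('z',-YAW).apply(p-[O[0],O[1],0])*1000
    f=R.from_euler('z',-YAW).apply(s['contact_force'])
    print('t',round(s['time'],2),'loc mm',l.round(1),'rpy',np.round(s['tool_rot'],3),'F',f.round(1),'grip',round(s['gripper_width']*1000,1))
    return l
def go(L): # shift in tool axes to local mm target
    s=env.observe(); T=R.from_euler('xyz',s['tool_rot'])
    w=R.from_euler('z',YAW).apply(np.array(L)/1000)+[O[0],O[1],0]
    tgt=R.from_euler('xyz',[np.pi,0,YAW+np.pi])
    print(L,'shift',(T.inv().apply(w-s['tcp_pos'])*1000).round(1),'turn',(T.inv()*tgt).as_rotvec().round(3))
def bp(c,u,z):
    i=env.camera_info(c);f=210/np.tan(np.radians(i['fovy'])/2)
    d=(np.array(u)-[i['cx'],i['cy']])/f; s=d.copy()
    for _ in range(20): s=d/(1+i['k1']*(s@s))
    Rm=R.from_rotvec(i['rvec']); C=-Rm.inv().apply(i['tvec']); r=Rm.inv().apply([*s,1]); return C+r*(z-C[2])/r[2]
E
python3 - <<'E'
from h import *
print('carousel',bp('scene',(362,103),0),bp('side',(221,143),0),'top',proj('scene',[[.21,.64,.205]]))
print('rack',bp('scene',(437,150),0))
loc(); go([0,150,340]); go([0,150,240])
E
```

```text
carousel [0.41593917 0.68951315 0.        ] [0.42077614 0.69944945 0.        ] top [[302.63243966  36.55067098]]
rack [0.71792555 0.59556809 0.        ]
t 1.05 loc mm [-545.1  568.4  205.5] rpy [-3.142 -0.     2.823] F [ 0.1 -0.1 -0.2] grip 93.9
[0, 150, 340] shift [-553.8 -406.8 -134.5] turn [-0.    -0.    -0.021]
[0, 150, 240] shift [-553.8 -406.8  -34.5] turn [-0.    -0.    -0.021]
```

```bash
python3 -m handwheel '[[[0,0,0],[0,-20,-30],0],[[0,0,0],[-20,-50,-60],0],[[0,0,0],[-40,-75,-90],0],[[0,0,-0.02],[-65,-100,-115],0],[[0,0,-0.02],[-95,-125,-130],0],[[0,0,-0.02],[-125,-150,-135],0],[[0,0,-0.02],[-155,-175,-135],0],[[0,0,-0.02],[-185,-200,-135],0],[[0,0,-0.02],[-215,-225,-135],0],[[0,0,-0.02],[-245,-245,-135],0],[[0,0,-0.02],[-275,-260,-135],0],[[0,0,-0.02],[-275,-260,-135],0]]' 20; python3 -c "
from h import *
loc(); go([0,160,320])"
```

```text
time: 2.05
tcp_pos: [0.3953, 0.3026, 0.3411]
tool_rot: [3.141, 0.001, 2.835]
contact_force: [-0.3, 0.7, -0.7]
gripper_width: 0.0175
t 2.05 loc mm [-270.2  298.8  341.1] rpy [3.141e+00 1.000e-03 2.835e+00] F [-0.5  0.6 -0.7] grip 17.5
[0, 160, 320] shift [-271.4 -136.4   21.4] turn [ 0.001  0.001 -0.009]
```

```bash
python3 -m handwheel '[[[0,0,0],[-30,-15,0],0],[[0,0,0],[-60,-30,0],0],[[0,0,0],[-90,-45,0],0],[[0,0,0],[-120,-60,0],0],[[0,0,0],[-150,-75,0],0],[[0,0,0],[-180,-90,0],0],[[0,0,0],[-210,-105,5],0],[[0,0,0],[-240,-120,10],0],[[0,0,-0.01],[-260,-130,15],0],[[0,0,-0.01],[-271,-136,21],0],[[0,0,-0.01],[-271,-136,21],0],[[0,0,-0.01],[-271,-136,21],0]]'; python3 -c "
from h import *
loc(); go([0,130,235])
for c in ['scene','side','wrist']: cv2.imwrite('pics/%s1.png'%c,env.get_image(c))
for c in ['scene','side','wrist']:
  for n in ['strap_hinge','strap_end','lever_pivot','lever_tip']:
    try: print(c,n,[(round(d['confidence'],2),(R.from_euler('z',-YAW).apply(np.array(d['location'])-[*O,0])*1000).round(0)) for d in env.place_of(c,n)][:2])
    except Exception as e: print(e)
"
```

```text
time: 3.05
tcp_pos: [0.6126, 0.0909, 0.32]
tool_rot: [-3.142, 0.001, 2.844]
contact_force: [-0.7, 0.9, -0.3]
gripper_width: 0.0002
t 3.05 loc mm [-3.000e-01  1.601e+02  3.200e+02] rpy [-3.142e+00  1.000e-03  2.844e+00] F [-0.9  0.6 -0.3] grip 0.2
[0, 130, 235] shift [ -0.3 -30.1  85. ] turn [-0.     0.001  0.   ]
scene strap_hinge [(0.84, array([ -2.,  46., 151.]))]
scene strap_end [(0.65, array([-1., -1.,  3.]))]
scene lever_pivot [(0.72, array([ -0., -77., 170.])), (0.56, array([ -2.,  45., 150.]))]
scene lever_tip [(0.73, array([  94., -249.,    1.])), (0.71, array([ -2., -79., 167.]))]
side strap_hinge [(0.73, array([ -5.,  44., 154.]))]
side strap_end [(0.7, array([  2.,  92., 253.]))]
side lever_pivot [(0.7, array([  1., -85., 170.])), (0.15, array([ -17., -193.,   -5.]))]
side lever_tip [(0.75, array([   3., -117.,  237.])), (0.48, array([  92., -250.,    0.]))]
wrist strap_hinge [(0.88, array([ -4.,  44., 155.]))]
wrist strap_end [(0.6, array([  5.,  97., 258.]))]
wrist lever_pivot [(0.68, array([  4., -78., 172.]))]
wrist lever_tip []
```

```bash
python3 -m handwheel '[[[0,0,0],[0,-20,30],0],[[0,0,0],[0,-20,60],0],[[0,0,0],[0,-20,85],0],[[0,0,0],[0,-30,90],0],[[0,0,0],[0,-42,92],0],[[0,0,0],[0,-50,95],0],[[0,0,0],[0,-57,97],0],[[0,0,0],[0,-64,100],0],[[0,0,0],[0,-71,102],0],[[0,0,0],[0,-78,104],0],[[0,0,0],[0,-85,104],0],[[0,0,0],[0,-85,104],0]]'; python3 -c "
from h import *
loc(); 
for c in ['scene','side']: 
  i=env.get_image(c); cv2.imwrite('pics/%s2.png'%c,cv2.resize(i[130:300,170:370],None,fx=4,fy=3.5))
  for n in ['strap_end']:
    print(c,n,[(round(d['confidence'],2),(R.from_euler('z',-YAW).apply(np.array(d['location'])-[*O,0])*1000).round(0)) for d in env.place_of(c,n)][:2])
"
```

```text
time: 4.8
tcp_pos: [0.5899, 0.0119, 0.2202]
tool_rot: [3.134, 0.005, 2.847]
contact_force: [-8.8, 13.9, 42.8]
gripper_width: 0.0007
t 4.8 loc mm [  1.1  77.9 220.2] rpy [3.134 0.005 2.847] F [-12.4  10.7  42.8] grip 0.7
scene strap_end [(0.83, array([  4.,  62., 261.]))]
side strap_end [(0.81, array([  0.,  60., 263.]))]
```

View pics/scene2.png

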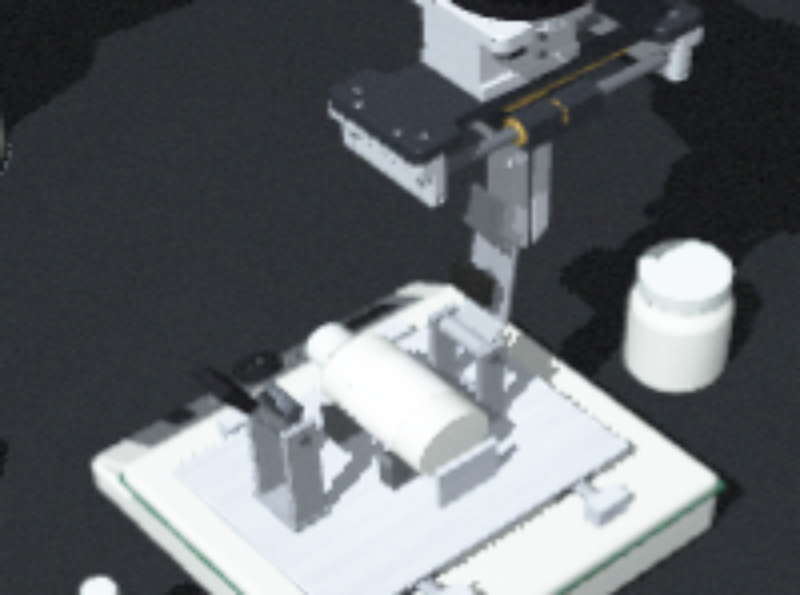

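View pics/side2.png

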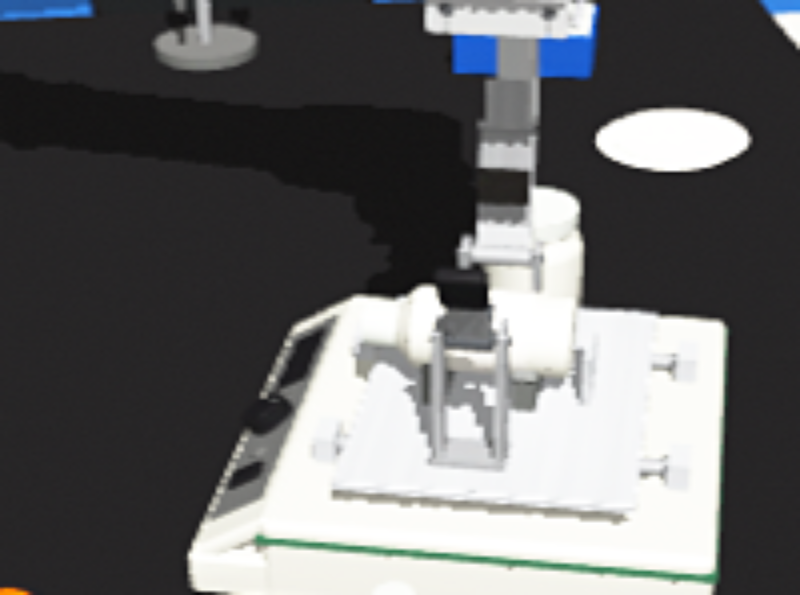

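Upward force is 43 N: the strap's tip seems to be catching a ledge on the finger's back about 40 mm above the TCP. I'll back off upward straight away, then push the tongue with the lowest part of the finger.

```bash
python3 -m handwheel '[[[0,0,0],[0,0,-6],0],[[0,0,0],[0,2,-12],0],[[0,0,0],[0,2,-18],0],[[0,0,0],[0,2,-22],0],[[0,0,0],[0,2,-22],0]]'; python3 -c "
from h import *
loc(); go([0,78,240])
i=env.get_image('wrist'); cv2.imwrite('pics/w3.png',i)
i=env.get_image('scene'); cv2.imwrite('pics/s3.png',cv2.resize(i[120:220,230:370],None,fx=5,fy=5,interpolation=cv2.INTER_CUBIC))
"
```

```text
time: 5.42
tcp_pos: [0.5906, 0.0139, 0.2427]
tool_rot: [3.135, 0.005, 2.847]
contact_force: [-0.7, 0.2, -0.2]
gripper_width: 0.0004
t 5.42 loc mm [  1.2  80.1 242.7] rpy [3.135 0.005 2.847] F [-0.7  0.  -0.2] grip 0.4
[0, 78, 240] shift [ 1.2 -2.1  2.6] turn [0.007 0.005 0.003]
```

View pics/s3.png

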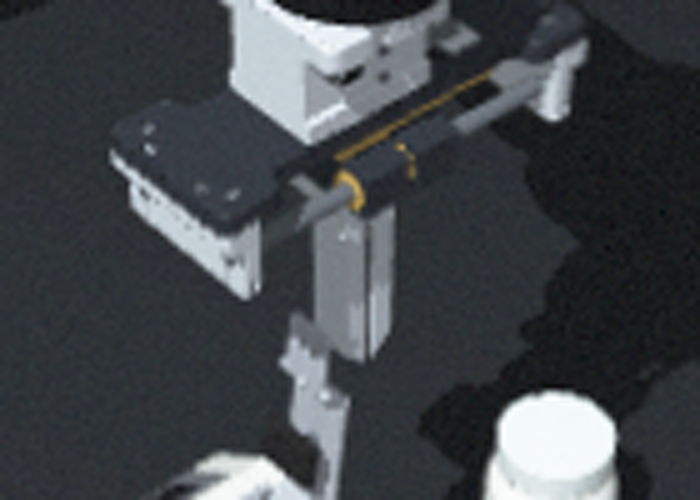

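View pics/w3.png

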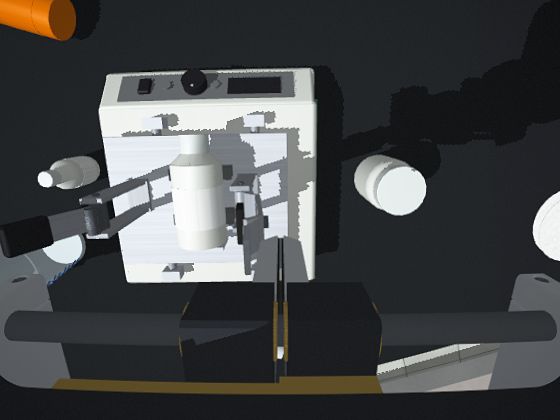

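There is no ledge. The finger's bottom had come down on the strap's bent shoulder. The force is now zero and the strap stands near upright. I'll push the tongue over first, keeping the finger above the shoulder.

```bash
python3 -m handwheel '[[[0.007,0,0],[1,-7,-4],0],[[0.007,0,0],[1,-14,-5],0],[[0.007,0,0],[1,-21,-6],0],[[0.007,0,0],[1,-28,-7],0],[[0.007,0,0],[1,-35,-7],0],[[0.007,0,0],[1,-42,-6],0],[[0.007,0,0],[1,-49,-4],0],[[0.007,0,0],[1,-56,-1],0],[[0.007,0,0],[1,-63,2],0],[[0.007,0,0],[1,-69,5],0],[[0.007,0,0],[1,-69,5],0]]'; python3 -c "
from h import *
loc(); go([0,48,250]);go([0,48,225])
i=env.get_image('scene'); cv2.imwrite('pics/s4.png',cv2.resize(i[120:290,200:370],None,fx=3.5,fy=3.5,interpolation=cv2.INTER_CUBIC))
l=env.place_of('scene','strap_end');print([(round(d['confidence'],2),(R.from_euler('z',-YAW).apply(np.array(d['location'])-[*O,0])*1000).round(0)) for d in l][:2])
"
```

```text
time: 6.43
tcp_pos: [0.5686, -0.0532, 0.2356]
tool_rot: [-3.14, 0.004, 2.846]
contact_force: [-0.5, -0.1, -0.8]
gripper_width: 0.0007
t 6.43 loc mm [-2.000e-01  9.400e+00  2.356e+02] rpy [-3.14   0.004  2.846] F [-0.5 -0.2 -0.8] grip 0.7
[0, 48, 250] shift [ -0.3  38.5 -14.4] turn [-0.001  0.004  0.002]
[0, 48, 225] shift [-0.2 38.6 10.6] turn [-0.001  0.004  0.002]
[(0.8, array([  4.,  -8., 250.]))]
```

View pics/s4.png

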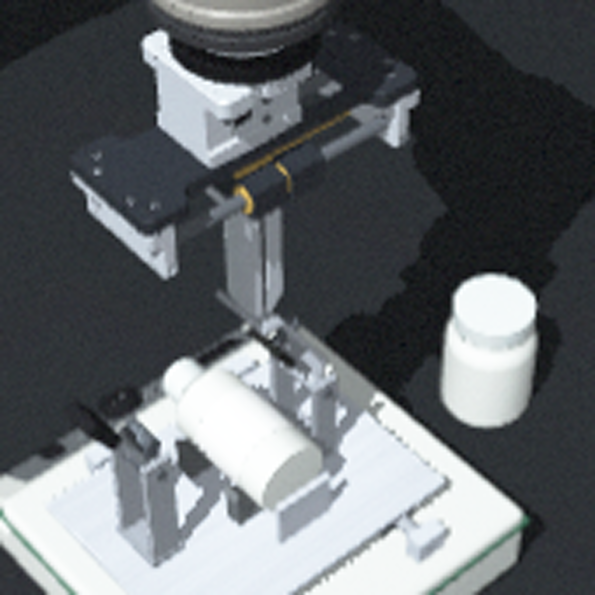

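```bash
python3 -m handwheel '[[[0,0,0],[0,4,-15],0],[[0,0,0],[0,20,-22],0],[[0,0,0],[0,42,-15],0],[[0,0,0],[0,42,5],0],[[0,0,0],[0,40,20],0],[[0,0,0],[0,34,20],0],[[0,0,0],[0,28,20],0],[[0,0,0],[0,21,22],0],[[0,0,0],[0,17,25],0],[[0,0,0],[0,12,28],0],[[0,0,0],[0,8,31],0],[[0,0,0],[0,5,33],0]]'; python3 -c "
from h import *
loc(); go([0,7,195]);go([0,1,186])"
```

```text
time: 7.53
tcp_pos: [0.5706, -0.0478, 0.2031]
tool_rot: [-3.141, 0.005, 2.846]
contact_force: [0.5, -0.2, 1.5]
gripper_width: 0.0005
t 7.53 loc mm [2.000e-01 1.520e+01 2.031e+02] rpy [-3.141  0.005  2.846] F [ 0.6 -0.1  1.5] grip 0.5
[0, 7, 195] shift [ 0.3 -8.2  8.1] turn [-0.001  0.005  0.002]
[0, 1, 186] shift [  0.3 -14.2  17.1] turn [-0.001  0.005  0.002]
```

```bash
python3 -m handwheel '[[[0,0,0],[0,-4,4],0],[[0,0,0],[0,-8,8],0],[[0,0,0],[0,-11,12],0],[[0,0,0],[0,-14,16],0],[[0,0,0],[0,-16,20],0],[[0,0,0],[0,-18,24],0],[[0,0,0],[0,-19,27],0],[[0,0,0],[0,-20,29],0],[[0,0,0],[0,-20,29],0]]'; python3 -c "
from h import *
loc(); 
i=env.get_image('side'); cv2.imwrite('pics/s5.png',cv2.resize(i[130:300,200:370],None,fx=3.5,fy=3.5,interpolation=cv2.INTER_CUBIC))
for c in ['scene','side']:
  l=env.place_of(c,'strap_end');print([(round(d['confidence'],2),(R.from_euler('z',-YAW).apply(np.array(d['location'])-[*O,0])*1000).round(0)) for d in l][:2])"
```

```text
time: 8.28
tcp_pos: [0.5647, -0.0671, 0.1736]
tool_rot: [-3.141, 0.004, 2.846]
contact_force: [-0.6, 0.4, -0.7]
gripper_width: 0.0005
t 8.28 loc mm [ 1.000e-01 -4.900e+00  1.736e+02] rpy [-3.141  0.004  2.846] F [-0.7  0.2 -0.7] grip 0.5
[(0.8, array([  4.,  -8., 250.]))]
[(0.64, array([  3., -67., 168.]))]
```

View pics/s5.png

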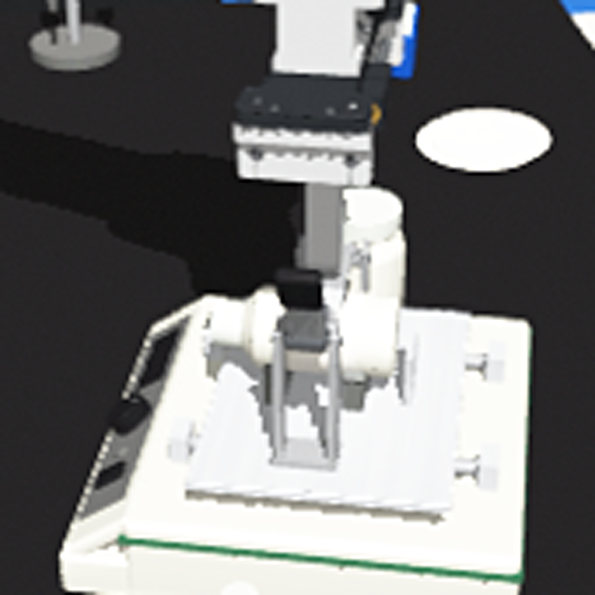

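```bash
python3 -m handwheel '[[[0,0,0],[0,0,1],0],[[0,0,0],[0,0,2],0],[[0,0,0],[0,0,3],0],[[0,0,0],[0,0,3],0]]'; python3 -m handwheel '[[[0,0,0],[0,0,0.7],0],[[0,0,0],[0,0,1.5],0],[[0,0,0],[0,0,1.5],0],[[0,0,0],[0,0,1.5],0]]'; python3 -c "
from h import *
loc()"
```

```text
time: 8.77
tcp_pos: [0.5651, -0.0668, 0.171]
tool_rot: [-3.141, 0.005, 2.846]
contact_force: [0.3, -0.3, 1.0]
gripper_width: 0.0002
time: 9.1
tcp_pos: [0.565, -0.0671, 0.1696]
tool_rot: [-3.141, 0.005, 2.846]
contact_force: [-0.9, -2.4, 2.7]
gripper_width: 0.0003
t 9.1 loc mm [  0.5  -4.9 169.6] rpy [-3.141  0.005  2.846] F [-0.1 -2.5  2.7] grip 0.3
```

```bash
python3 -m handwheel '[[[0,0,0],[0,0,1],0],[[0,0,0],[0,0,1],0],[[0,0,0],[0,0,1],0]]'; python3 -m handwheel '[[[0,0,0],[0,0,-10],0],[[0,0,0],[0,0,-40],0],[[0,0,0],[0,0,-70],0],[[0,0,0],[0,0,-90],0],[[0,0,0],[0,0,-90],0]]'; python3 -c "
from h import *
loc(); go([0,-165,265]); go([0,-165,215])
for c in ['scene','side','wrist']:
  i=env.get_image(c); cv2.imwrite('pics/%s6.png'%c,cv2.resize(i[150:300,190:370],None,fx=4,fy=4,interpolation=cv2.INTER_CUBIC) if c!='wrist' else i)
  for n in ['strap_end','lever_tip','lever_pivot','small_bottle','jug','sample']:
    l=env.place_of(c,n);print(c,n,[(round(d['confidence'],2),(R.from_euler('z',-YAW).apply(np.array(d['location'])-[*O,0])*1000).round(0)) for d in l][:3])"
```

```text
time: 9.35
tcp_pos: [0.565, -0.0674, 0.1687]
tool_rot: [-3.141, 0.005, 2.846]
contact_force: [-2.0, -1.9, 5.3]
gripper_width: 0.0003
time: 9.77
tcp_pos: [0.5664, -0.0673, 0.2632]
tool_rot: [3.14, 0.01, 2.846]
contact_force: [0.0, 0.2, 0.4]
gripper_width: 0.0002
t 9.77 loc mm [  1.8  -4.7 263.2] rpy [3.14  0.01  2.846] F [-0.   0.2  0.4] grip 0.2
[0, -165, 265] shift [   2.1 -160.3   -2.1] turn [0.002 0.01  0.002]
[0, -165, 215] shift [   2.6 -160.4   47.9] turn [0.002 0.01  0.002]
scene strap_end [(0.61, array([  6., -67., 162.]))]
scene lever_tip [(0.65, array([-4., -2.,  1.])), (0.54, array([   1., -111.,  229.]))]
scene lever_pivot [(0.77, array([ -0., -75., 169.])), (0.49, array([ -5.,  -5., 151.]))]
scene small_bottle [(0.57, array([ -17., -193.,   -2.]))]
scene jug [(0.96, array([  92., -252.,    2.]))]
scene sample [(0.8, array([ -2.,   6., 125.])), (0.77, array([-210., -221.,   22.])), (0.76, array([252.,  22.,  19.]))]
side strap_end [(0.72, array([  2., -67., 162.]))]
side lever_tip [(0.77, array([  -0., -116.,  235.]))]
side lever_pivot [(0.86, array([  4., -87., 169.]))]
side small_bottle [(0.71, array([  95., -252.,   -1.])), (0.59, array([ -16., -194.,   -3.]))]
side jug [(0.59, array([  91., -251.,    2.]))]
side sample [(0.76, array([-216., -220.,   19.])), (0.71, array([  4.,  -3., 125.])), (0.57, array([251.,  22.,  23.]))]
wrist strap_end [(0.56, array([  6., -66., 166.]))]
wrist lever_tip [(0.58, array([   4., -113.,  235.]))]
wrist lever_pivot [(0.68, array([ -0., -78., 174.]))]
wrist small_bottle [(0.96, array([ -20., -190.,   -3.])), (0.66, array([ -5., 217.,  -0.]))]
wrist jug [(0.67, array([  94., -252.,   -3.]))]
wrist sample [(0.9, array([-214., -220.,   26.])), (0.68, array([ -0.,  -6., 126.]))]
```

View pics/scene6.png

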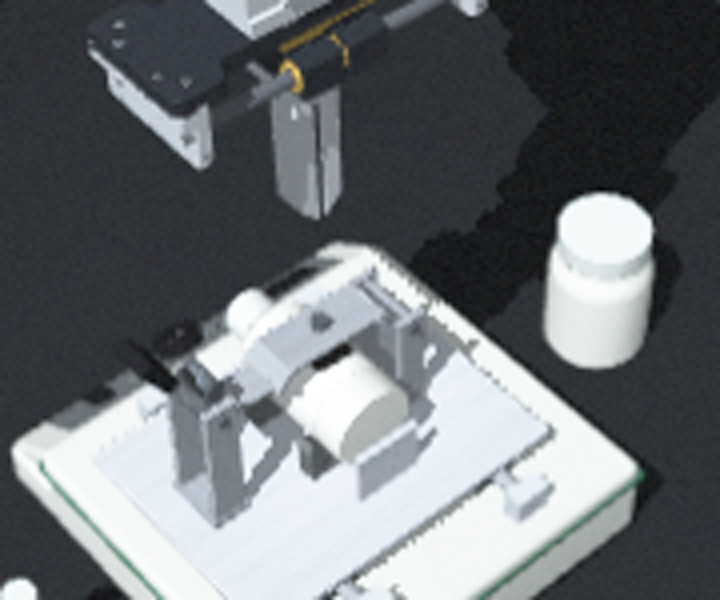

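View pics/wrist6.png

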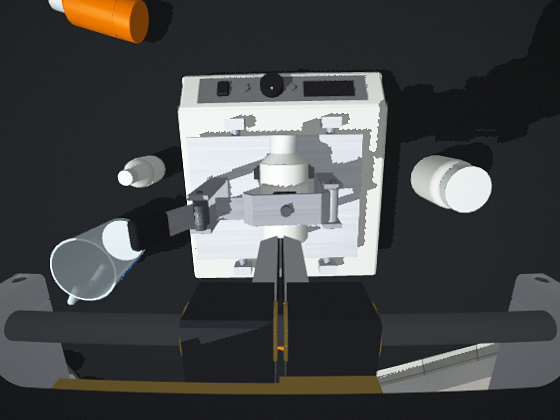

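The strap lies on the bottle in both views, with its end at z≈163, about 0.05 rad. The lever is still open, its tip at about (-114, 235). Next I'll go over to the lever's outer side.

```bash
python3 -m handwheel '[[[0,0,0],[2,-25,-8],0],[[0,0,0],[2,-55,-10],0],[[0,0,0],[2,-85,-10],0],[[0,0,0],[2,-115,-10],0],[[0,0,0],[2,-140,-10],0],[[0,0,0],[2,-155,-5],0],[[0,0,0],[2,-157,10],0],[[0,0,0],[2,-157,25],0],[[0,0,0],[2,-157,37],0],[[0,0,0],[2,-157,37],0]]'; python3 -c "
from h import *
loc(); go([0,-130,225]);go([0,-94.5,227])"
```

```text
time: 11.65
tcp_pos: [0.5161, -0.2163, 0.2197]
tool_rot: [-3.14, 0.002, 2.846]
contact_force: [-0.4, -0.4, -0.9]
gripper_width: 0.0005
t 11.65 loc mm [  -2.5 -161.9  219.7] rpy [-3.140e+00  2.000e-03  2.846e+00] F [-0.3 -0.5 -0.9] grip 0.5
[0, -130, 225] shift [-2.6 31.9 -5.3] turn [-0.001  0.002  0.002]
[0, -94.5, 227] shift [-2.7 67.4 -7.4] turn [-0.001  0.002  0.002]
```

```bash
python3 -m handwheel '[[[0,0,0],[-2,20,-2],0],[[0,0,0],[-2,32,-2],0],[[0,0,0],[-2,39,-4],0],[[0,0,0],[-2,46,-5],0],[[0,0,0],[-2,53,-7],0],[[0,0,0],[-2,60,-8],0],[[0,0,0],[-2,67,-9],0],[[0,0,0],[-2,74,-9],0],[[0,0,0],[-2,80,-9],0],[[0,0,0],[-2,85,-8],0],[[0,0,0],[-2,89,-7],0],[[0,0,0],[-2,89,-7],0]]'; python3 -c "
from h import *
loc()
i=env.get_image('scene'); cv2.imwrite('pics/s7.png',cv2.resize(i[150:300,190:370],None,fx=4,fy=4,interpolation=cv2.INTER_CUBIC))
for n in ['strap_end','lever_tip']:
    l=env.place_of('scene',n);print(n,[(round(d['confidence'],2),(R.from_euler('z',-YAW).apply(np.array(d['location'])-[*O,0])*1000).round(0)) for d in l][:3])"
```

```text
time: 12.65
tcp_pos: [0.5442, -0.1306, 0.2263]
tool_rot: [-3.141, 0.001, 2.847]
contact_force: [-0.5, 0.1, -0.6]
gripper_width: 0.0006
t 12.65 loc mm [ -0.8 -71.7 226.3] rpy [-3.141e+00  1.000e-03  2.847e+00] F [-0.5 -0.1 -0.6] grip 0.6
strap_end [(0.7, array([  4., -66., 161.])), (0.56, array([  1.,  48., 150.])), (0.51, array([ -2., 215.,   0.]))]
lever_tip [(0.77, array([  1., -52., 237.]))]
```

View pics/s7.png

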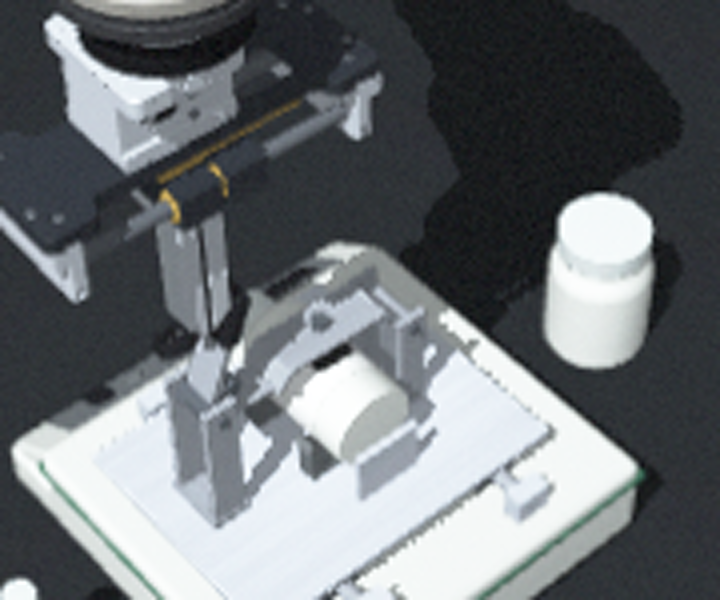

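```bash
python3 -m handwheel '[[[0,0,0],[-1,5,2],0],[[0,0,0],[-1,9,4],0],[[0,0,0],[-1,14,7],0],[[0,0,0],[-1,19,10],0],[[0,0,0],[-1,23,14],0],[[0,0,0],[-1,27,18],0],[[0,0,0],[-1,30,23],0],[[0,0,0],[-1,33,28],0],[[0,0,0],[-1,35,31],0],[[0,0,0],[-1,36,33],0],[[0,0,0],[-1,36,33],0]]'; python3 -c "
from h import *
loc()"
```

```text
time: 13.72
tcp_pos: [0.5553, -0.0973, 0.193]
tool_rot: [-3.14, 0.001, 2.846]
contact_force: [-0.0, 0.7, -0.7]
gripper_width: 0.0006
t 13.72 loc mm [  0.  -36.6 193. ] rpy [-3.140e+00  1.000e-03  2.846e+00] F [-0.2  0.7 -0.7] grip 0.6
```

```bash
python3 -m handwheel '[[[0,0,0],[0,1,2],0],[[0,0,0],[0,2,4],0],[[0,0,0],[0,2,6],0],[[0,0,0],[0,2,6],0]]'; python3 -m handwheel '[[[0,0,0],[0,0,1],0],[[0,0,0],[0,0,2],0],[[0,0,0],[0,0,2],0]]'; python3 -c "
from h import *
loc()
for c in ['scene','side']:
  i=env.get_image(c); cv2.imwrite('pics/%s8.png'%c,cv2.resize(i[150:300,190:370],None,fx=4,fy=4,interpolation=cv2.INTER_CUBIC))
  for n in ['strap_end','lever_tip']:
    l=env.place_of(c,n);print(n,[(round(d['confidence'],2),(R.from_euler('z',-YAW).apply(np.array(d['location'])-[*O,0])*1000).round(0)) for d in l][:3])"
```

```text
time: 14.05
tcp_pos: [0.5559, -0.0953, 0.1867]
tool_rot: [-3.14, 0.001, 2.846]
contact_force: [-0.0, -0.5, 0.8]
gripper_width: 0.0007
time: 14.3
tcp_pos: [0.556, -0.0951, 0.1846]
tool_rot: [-3.141, 0.001, 2.847]
contact_force: [0.8, 0.6, 2.0]
gripper_width: 0.0007
t 14.3 loc mm [  0.  -34.3 184.6] rpy [-3.141e+00  1.000e-03  2.847e+00] F [0.6 0.8 2. ] grip 0.7
strap_end [(0.58, array([  4., -67., 159.]))]
lever_tip [(0.73, array([  0.,  -4., 182.])), (0.65, array([ -5., 214.,  -2.]))]
strap_end [(0.69, array([  2.,  46., 152.])), (0.65, array([  6., -68., 155.]))]
lever_tip [(0.71, array([ -0., -10., 187.]))]
```

View pics/scene8.png

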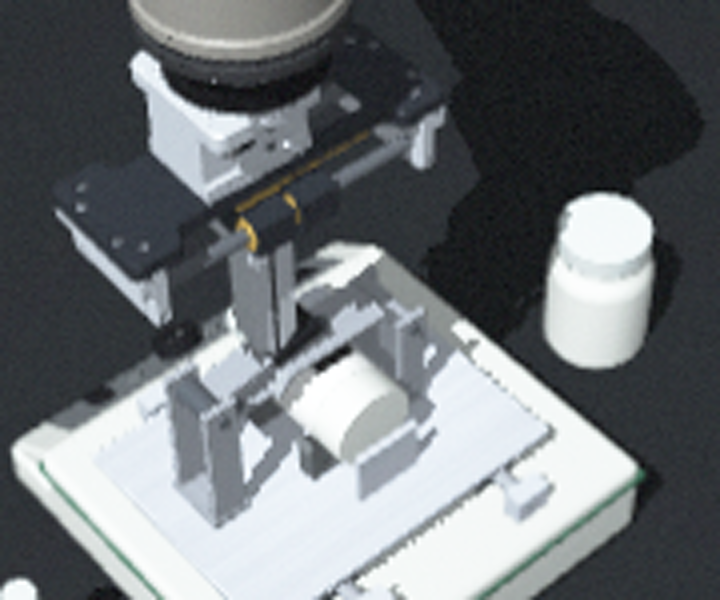

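```bash
python3 -m handwheel '[[[0,0,0],[0,0,1],0],[[0,0,0],[0,0,2],0],[[0,0,0],[0,0,2],0]]'; python3 -m handwheel '[[[0,0,0],[0,0,1],0],[[0,0,0],[0,0,1.5],0],[[0,0,0],[0,0,1.5],0]]'
```

```text
time: 14.85
tcp_pos: [0.5561, -0.0954, 0.1834]
tool_rot: [-3.141, 0.001, 2.846]
contact_force: [-4.9, 2.8, 16.7]
gripper_width: 0.0007
time: 15.1
tcp_pos: [0.5564, -0.0953, 0.1831]
tool_rot: [3.141, 0.002, 2.846]
contact_force: [-7.8, 3.2, 24.0]
gripper_width: 0.0002
```

The lever is against its end stop: the force rises steeply with hardly any travel. I'll retreat and check.

```bash
python3 -m handwheel '[[[0,0,0],[0,0,-3],0],[[0,0,0],[0,0,-15],0],[[0,0,0],[0,0,-40],0],[[0,0,0],[0,0,-75],0],[[0,0,0],[0,0,-105],0],[[0,0,0],[0,0,-120],0],[[0,0,0],[0,0,-120],0]]'; python3 -c "
from h import *
loc()
for c in ['scene','side','wrist']:
  i=env.get_image(c); cv2.imwrite('pics/%s9.png'%c,cv2.resize(i[150:300,190:370],None,fx=4,fy=4,interpolation=cv2.INTER_CUBIC) if c!='wrist' else i)
  for n in ['strap_end','lever_tip','sample','small_bottle','jar','jug']:
    l=env.place_of(c,n);print(c,n,[(round(d['confidence'],2),(R.from_euler('z',-YAW).apply(np.array(d['location'])-[*O,0])*1000).round(0)) for d in l][:3])
print('expected tip',lever(0,.072)*1000,lever(.2,.072)*1000,'end',strap(0,.112,.006)*1000)"
```

```text
time: 15.68
tcp_pos: [0.5574, -0.0959, 0.307]
tool_rot: [3.139, 0.007, 2.846]
contact_force: [0.1, 0.3, -0.8]
gripper_width: 0.0007
t 15.68 loc mm [  1.6 -34.6 307. ] rpy [3.139 0.007 2.846] F [-0.   0.3 -0.8] grip 0.7
scene strap_end [(0.61, array([  7., -67., 158.])), (0.47, array([ -3., 215.,   1.]))]
scene lever_tip [(0.77, array([ -0.,  -6., 179.])), (0.16, array([-4., -3.,  0.]))]
scene sample [(0.84, array([-210., -220.,   24.])), (0.67, array([252.,  24.,  20.])), (0.56, array([ -1.,   4., 123.]))]
scene small_bottle [(0.74, array([ -16., -193.,   -3.]))]
scene jar [(0.94, array([ -4., 218.,   1.])), (0.56, array([  1.,  -7., 180.]))]
scene jug [(0.62, array([  93., -249.,    2.]))]
side strap_end [(0.6, array([  8., -68., 159.]))]
side lever_tip [(0.65, array([ -1.,  -7., 187.]))]
side sample [(0.97, array([  3.,  -2., 127.])), (0.91, array([-215., -220.,   23.])), (0.66, array([253.,  20.,  23.]))]
side small_bottle [(0.89, array([ -17., -188.,   -1.]))]
side jar [(0.57, array([ -3., 216.,   3.]))]
side jug [(0.96, array([  92., -250.,    1.]))]
wrist strap_end [(0.6, array([  4., -65., 160.])), (0.39, array([  1.,  -3., 126.]))]
wrist lever_tip [(0.68, array([  0.,  -2., 185.]))]
wrist sample [(0.95, array([-218., -222.,   26.])), (0.62, array([  2.,  -4., 126.])), (0.25, array([  3.,  -8., 183.]))]
wrist small_bottle [(0.81, array([ -17., -191.,   -3.])), (0.39, array([ 1., -3.,  2.]))]
wrist jar [(0.71, array([ -6., 214.,  -1.]))]
wrist jug [(0.82, array([  95., -251.,   -3.]))]
expected tip [  0.          -6.03789678 183.18112913] [  0.          -9.87243112 197.0363111 ] end [  0. -66. 158.]
```

View pics/scene9.png

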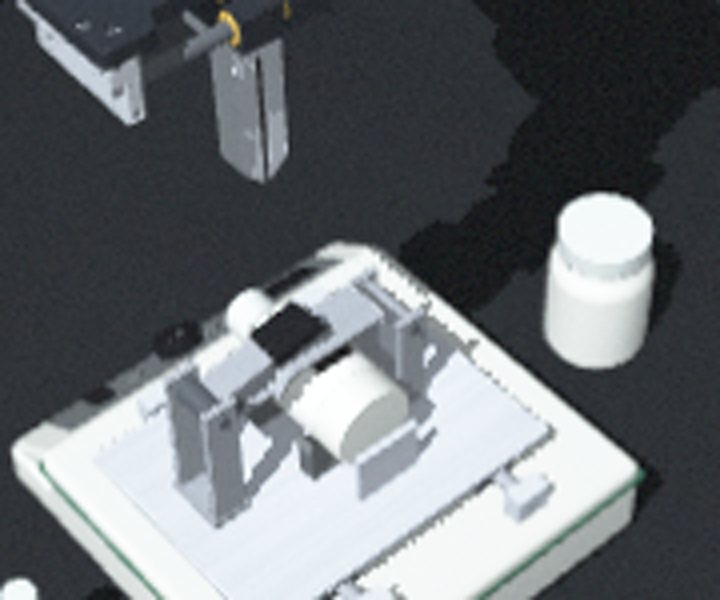

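View pics/side9.png

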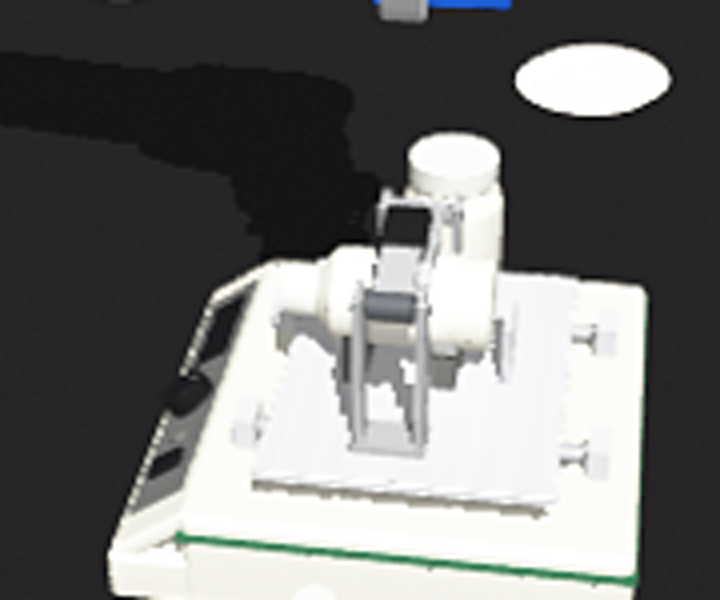

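The lever lies down over the strap with its grip at (290,332) in the scene crop. Its tip and the strap end both match the locked geometry. The bottle and the other vessels are where they were, and the arm is clear, so I'm handing in.

```bash
python3 -c "
from rig import env
print(env.close_job())"
```

```text
the job is handed in; nothing more can be done
None
```

The clamp is closed on the sample bottle and I handed the job in at about 16.6 s on the robot's clock; no verdict is reported. I swung the strap over onto the bottle with the back of the closed fingers, then pushed the cam lever down over it to its end stop.

**Last checks, in the shaker's frame:**
- **Lever:** its tip was seen at about (0, -5, 184) mm against (0, -6, 183) expected when fully down. It stopped hard at about 24 N.
- **Strap:** its end was seen at z about 159 mm against 158 mm expected when clamped.
- **Vessels:** the sample, small bottle, jar and jug were all within a few millimetres of where they started.
- **Arm:** it was clear of everything, about 120 mm above the clamp, with no contact force.

**What did not go as planned or could not be checked:**
- **First push:** the finger's bottom came down on the strap's bent shoulder and the force briefly reached about 46 N. That was on the finger tips and below the wrist limit. I backed off and took another path.
- **Pad force:** the pad's pressure on the bottle could not be measured directly. I infer it from the locked position.
- **Networks:** some readings were false, such as a lever tip reported near the bench. I dropped them after comparing them with the pictures and the other cameras.

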